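Clamp the bearing cap in the lever nest and hold it

TASK

Take the steel bearing cap out of the sloping rest and seat it fully in the round pocket of the clamping nest with its small hub up and its thick spigot down, and let go of it. Then press the wooden cross grip of the spring-return lever down with the fingers, past the first two clicks and to the third, so that the jaw clamps the cap, and finish while still holding the lever down there. Leave the screwdriver, the tape roll and the tin where they are.

Things in the scene. Friction and masses are not known exactly. Their poses are not given: they have to be found in the camera images.
- cap: Loose steel bearing cap, about 220 g, 36 mm tall: spigot 34 mm diameter x 14 mm at the bottom, flange 52 x 6 mm, hub 26 mm diameter x 16 mm on top, to be gripped by the hub. Origin: centre of the spigot's end; z axis along the cap towards the hub. It starts in the sloping rest, spigot in the hole, hub up but leaning 0.4 rad (23 deg) from vertical towards the rest's -x.
- rest: Fixed grey plastic parts rest, base 100 x 90 mm, origin under its centre on the bench, x axis away from its low front edge. Its plate, 90 x 90 x 20 mm, slopes at 0.4 rad (low edge at -x, centre of its top 46 mm high) and has a 37 mm through hole; the cap's flange lies on the plate.
- rest_mouth (a point): Centre of the hole in the top face of the rest's sloped plate (the point's axes are those of rest, not tilted).
- fixture: Fixed clamping nest, origin on the bench under the pocket's centre; front (lever side) is -x. Aluminium block 100 mm (x) by y -70 to +50 mm, top 30 mm high, with the pocket. On its -y side a grey mount (y -71 to -151 mm, 30 mm high) with the detent wheel, lever and, over the wheel, a pawl bracket up to 155 mm high (x 2 to 72 mm, y -86 to -124 mm).
- nest_mouth (a point): Centre of the pocket's mouth in the block's top face, 30 mm above the bench. Pocket 37 mm diameter, 18 mm deep, 2 mm chamfer; the cap's flange rests on the block's top, so a seated cap has its origin 14 mm below this point. Axes as fixture.
- jaw: Steel jaw 36 mm wide, 7 mm high, sliding over the block's top along the fixture's y; origin starts at nest_mouth, its face 40 mm to the -y side of that. It moves 21 mm per rad of the lever towards the pocket, meets the seated flange at about 0.67 rad and then presses it through an inner spring (1 to 6 N).
- lever (a joint): Lever angle, rad: 0 at rest (raised), grows as the grip is pressed down, end stop 0.95. Detent bumps are passed at 0.20, 0.47, 0.74; the three detents lie at about 0.33, 0.60, 0.87. A return spring takes it back to 0 from anywhere when let go, the detents do not hold it. Pressing takes about 5 N at first and 8 N at the third detent; each bump is felt as a rise and drop of 2 to 3 N.
- lever_pivot (a point): Axis of the detent wheel and lever, in the middle of the wheel, 90 mm above the bench; axis along the fixture's y. Axes as fixture. Wheel 76 mm diameter, 12 mm thick.
- grip: Wooden cross grip at the lever's end: sleeve that turns freely on its pin, 22 mm diameter, 70 mm long along the fixture's y; origin at its centre, standing out to the -y side of the lever arm: 130 mm from lever_pivot on its -x side and 45 mm to its -y side. The lever starts 0.50 rad above level, so at angle q its centre is 130*cos(0.50-q) mm before and 130*sin(0.50-q) mm above the pivot.
- screwdriver: Bystander: screwdriver lying on the mat.
- tape: Bystander: roll of tape lying flat, 64 mm diameter, 19 mm high.
- tin: Bystander: open aluminium tin 90 x 70 x 30 mm.

How it is judged:
By the outcome, as a careful person would: the job done as asked, in the order asked, and still so for the second after the job is handed in, while the arm keeps its last pose, push and grip.
It also fails if it takes over 53 s, if anything falls off the work surface, if the arm or the gripper's body presses on something with over 40 N, if the wrist force passes 120 N, or if a joint passes its speed limit or range.

ROBOT

A 7-joint arm with a two-finger parallel gripper is mounted at the origin on the work surface. World frame = base frame: x ahead of the robot, y to its left, z up, the work surface at z = 0. Lengths are in mm, angles in degrees, forces in N, time in s.
With the tool pointing down it reaches from about 350 to 775 mm from the base axis. Payload 3.1 kg.
Tool frame: the origin (TCP) lies at the centre of the arm's flange, where the gripper is bolted on; the fingertips stand 173 mm ahead of it and the grasp point (between the pads) lies 155 mm ahead of it (robot.tcp_to_grasp is the distance from the TCP to the grasp point, in mm); z points along the fingers, y is the line along which they close (so a half turn about z gives the same grasp; the last joint's range is limited). The gripper opens to 85 mm and grips with 20 to 120 N. Pads are 22 mm wide; open, the fingers measure 114 mm over their backs; the gripper's body (76 mm by 85 mm) begins 54 mm behind the grasp point. The pads swing forward as they close: fully open they stand 13 mm farther back than shut.
Start: joints at [-76.014, 17.813, 0.802, 86.603, -0.252, 75.585, -1.558], TCP at [155.026, 527.712, 404.704] pointing down, gripper open.
Joint ranges: [-154.91, 154.91], [-16.99, 109.72], [-72.82, 74.43], [7.12, 147.25], [-82.49, 262.49], [11.32, 116.49], [-174.64, 174.64]. Speed limits (degrees/s): [159.86, 159.86, 180, 180, 180, 180, 180].

INTERFACE

Orientations are given as a 3x3 rotation matrix whose columns are the frame's x, y, z axes.
In Python, from bench import robot gives the robot as it stands.
- The arm moves only by the tool step_arm, never from a script. Its argument "motion" is a list of rows, each a list of 7 numbers: the finger opening in mm, from 0 to 85.4, then the shift along the tool's x, y, z in mm, then the turn, a rotation vector about the tool's x, y, z in rad. A call has 1 to 8 rows; each row is the pose to reach, as a shift and turn from the pose commanded when the call began, along the tool's axes at that moment; what a row does not reach only later rows make up. A row lasts 1/8 s, in which the tool goes at most 62.5 mm and 10.7 degrees, less where a joint would pass 70% of its speed; a pose out of reach is approached as far as the arm can. A call with a gripper value outside its range is refused whole. The fingers move at their own pace and stop on an object; the grip force is fixed at half the most. Time passes only in rows, so rows that repeat a pose let the fingers close. It gives the time, the measured TCP pose, the force, the opening and the grip force at its end, in the units of the state.
- robot.get_state(): the state, without advancing time (a new reading comes with each control period).
- robot.grab_frame(name): name is "scene" or "top"; returns the picture (480x640x3 uint8, blue, green, red); there is no depth.
- robot.camera_params(name): a dict with "fx", "fy", "cx", "cy" (pixels), "distortion" ([k1, k2, p1, p2, k3] as OpenCV has them; the pictures are not rectified), "R" (3x3) and "t" (3): a world point X has camera coordinates R X + t. Camera axes: x right, y down, z forward; pixel columns grow to the right and rows downward; lengths in mm; the calibration is good to about 2 mm. A picture is of the moment at which its call begins. camera_params takes no time and is no camera call.
- robot.job_done(): hands the job in; it is judged then, once.
The state is a dict: "clock": time; "qpos": joint angles; "qd": joint speeds; "effort": joint torques, N m; "tcp_pos": TCP position; "eef_rot": TCP orientation; "force": force on the tool from outside, world axes, zero at the start; "torque": the same for the moment, N m; "opening": finger opening in mm; "gripper_force": force on a finger pad.
Only numpy, scipy, OpenCV 4.12 (cv2) and the standard library are available. Lean on these libraries where they do the work, as an engineer would, in place of code of your own. Each camera call takes 0.05 s, during which the arm holds its last target. There are 200 camera calls.

## Working session

There is one attempt and no reset: what is moved stays moved. The work goes in short steps, Python scripts to look and compute and a tool call to move; the robot and the scene stay as the last step left them, time stands still between calls to the robot, and variables do not carry over. Pictures are saved under pics/ and viewed, at most 10 in all, crops included, and the job is handed in when it is done.

Besides the shell and the picture viewer there is one more tool, called after "Emit:" as name(argument=value, ...) on one line, values as JSON. step_arm: Moves the arm, as the interface text tells. Its arguments: {"type":"object","properties":{"motion":{"type":"array"}},"required":["motion"]}

```bash
mkdir -p pics; ls; python3 - <<'E'
from bench import robot
import cv2
for n in("scene","top"):
    cv2.imwrite(f"pics/{n}0.png",robot.grab_frame(n)); p=robot.camera_params(n); print(n,p)
s=robot.get_state(); print(s)
E
```

```text
pics
scene {'fx': 507.85156043003354, 'fy': 507.85156043003354, 'cx': 324.04996977859247, 'cy': 234.1141824646055, 'distortion': array([-0.11657812,  0.        ,  0.        ,  0.        ,  0.        ]), 'R': array([[ 0.8789903 ,  0.47683631, -0.00178231],
       [ 0.33497469, -0.620137  , -0.70938146],
       [-0.33936411,  0.6229424 , -0.70482251]]), 't': array([-503.75891408, -107.22781419, 1152.30807294])}
top {'fx': 455.0647907515309, 'fy': 455.0647907515309, 'cx': 315.20227481178796, 'cy': 232.12852271127747, 'distortion': array([0.00931812, 0.        , 0.        , 0.        , 0.        ]), 'R': array([[-0.00669408, -0.99901189,  0.04393669],
       [-0.99628327,  0.00288959, -0.08608888],
       [ 0.08587686, -0.04434968, -0.99531818]]), 't': array([-14.19058469, 587.07038824, 769.48992433])}
{'clock': 0.1, 'qpos': array([-76.01564443,  17.8578247 ,   0.80305807,  86.68420211,
        -0.25495632,  75.58471142,  -1.55766482]), 'qd': array([-0.02763423, -0.08764379, -0.03950899, -0.20788125,  0.02572284,
       -0.04289525, -0.1075331 ]), 'effort': array([ 4.75808774e-04, -3.80856907e+01,  1.46342302e-01, -2.31239051e+01,
        1.22959132e-02,  8.28585966e-03, -2.62767259e-05]), 'tcp_pos': array([154.93660208, 527.42379437, 403.70036992]), 'eef_rot': array([[-9.59459717e-01,  2.81845225e-01, -5.66607168e-04],
       [ 2.81845790e-01,  9.59457407e-01, -2.10606496e-03],
       [-4.99489081e-05, -2.18038034e-03, -9.99997622e-01]]), 'force': array([-0.80462466, -0.34145525, -0.7062967 ]), 'torque': array([0.05380939, 0.00221447, 0.04452949]), 'gripper_force': 0.0, 'opening': 85.20812455203817}
```

View pics/scene0.png

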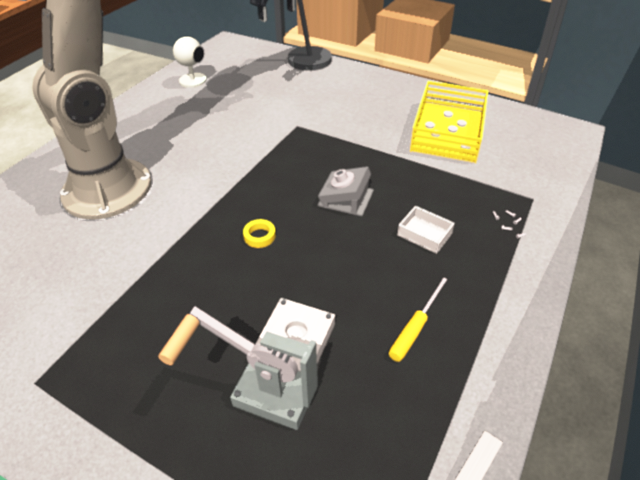

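View pics/top0.png

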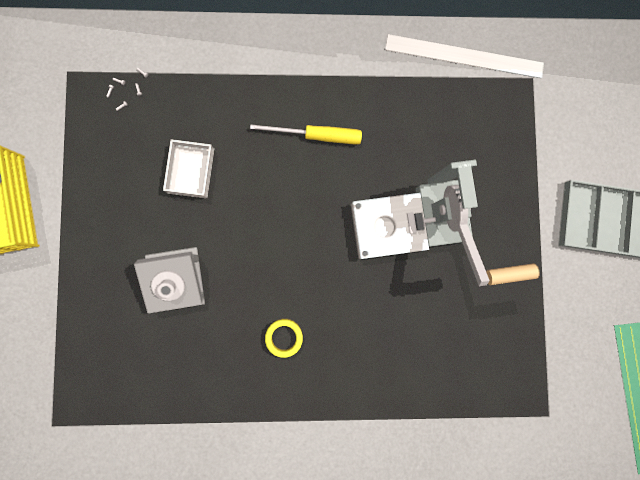

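```bash
python3 - <<'E'
import cv2,numpy as np
t=cv2.imread("pics/top0.png");s=cv2.imread("pics/scene0.png")
c=lambda im,x,y,w,h,k:cv2.resize(im[y:y+h,x:x+w],None,fx=k,fy=k,interpolation=cv2.INTER_CUBIC)
a=np.hstack([c(t,125,240,90,75,4),c(t,345,185,110,75,4)])
b=np.hstack([c(s,310,155,90,75,4),c(s,250,290,110,75,4)])
cv2.imwrite("pics/c1.png",np.vstack([a,b]))
E
```

```text
(no output)
```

View pics/c1.png

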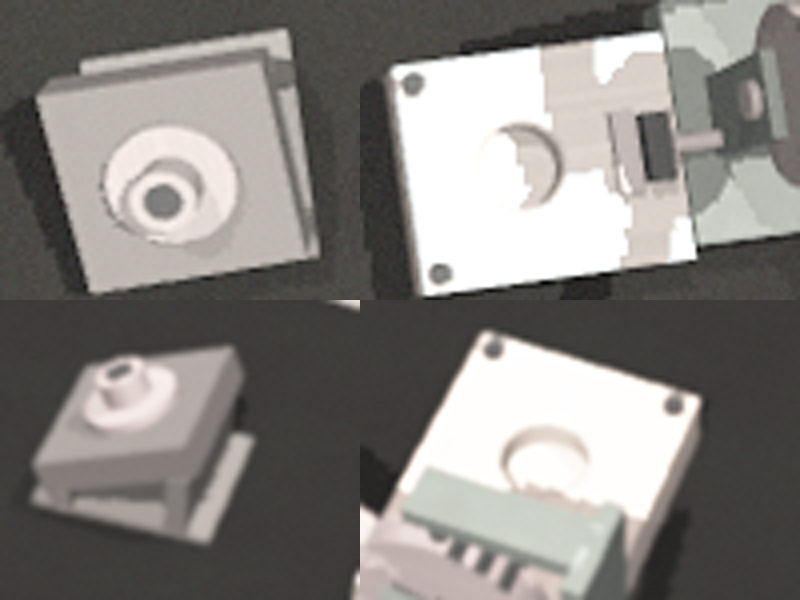

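```bash
cat > h.py <<'E'
import cv2,numpy as np
from bench import robot
P={n:robot.camera_params(n) for n in("scene","top")}
def ray(n,uv):
    p=P[n];K=np.array([[p['fx'],0,p['cx']],[0,p['fy'],p['cy']],[0,0,1]])
    u=cv2.undistortPoints(np.array([[uv]],float),K,p['distortion']).ravel()
    R=np.array(p['R']);return -R.T@p['t'],R.T@np.r_[u,1]
def onz(n,uv,z):
    o,d=ray(n,uv);return o+d*(z-o[2])/d[2]
def tri(a,b):
    (o1,d1),(o2,d2)=ray("top",a),ray("scene",b)
    s=np.linalg.lstsq(np.c_[d1,-d2],o2-o1,rcond=None)[0]
    p,q=o1+s[0]*d1,o2+s[1]*d2;return (p+q)/2,np.linalg.norm(p-q)
def proj(n,X):
    p=P[n];K=np.array([[p['fx'],0,p['cx']],[0,p['fy'],p['cy']],[0,0,1]])
    return cv2.projectPoints(np.array(X,float).reshape(-1,1,3),cv2.Rodrigues(np.array(p['R']))[0],np.array(p['t']),K,p['distortion'])[0].reshape(-1,2)
E
cat > m.py <<'E'
from h import *
np.set_printoptions(precision=1,suppress=True)
im={n:cv2.imread(f"pics/{n}0.png") for n in P}
def blob(n,x,y,w,h,f):
    c=im[n][y:y+h,x:x+w];hsv=cv2.cvtColor(c,cv2.COLOR_BGR2HSV);m=f(hsv).astype(np.uint8)
    cs=cv2.findContours(m,cv2.RETR_EXTERNAL,cv2.CHAIN_APPROX_NONE)[0];k=max(cs,key=cv2.contourArea)
    return k.reshape(-1,2)+[x,y]
def dark(n,x,y,w,h):
    g=255-cv2.cvtColor(im[n],cv2.COLOR_BGR2GRAY)[y:y+h,x:x+w].astype(float);g=np.clip(g-np.percentile(g,60),0,None)
    yy,xx=np.mgrid[y:y+h,x:x+w];return np.array([(g*xx).sum(),(g*yy).sum()])/g.sum()
ht=dark("top",161,285,10,10);hs=dark("scene",335,168,11,8);print("hubhole",ht,hs,tri(ht,hs))
for nm,r,tr in(("cap",(145,265,45,40),200),):
    k=blob("top",*r,lambda h:h[...,2]>tr);e=cv2.fitEllipse(cv2.convexHull(k));print("flange top",e)
    k=blob("scene",325,165,40,28,lambda h:h[...,2]>205);e2=cv2.fitEllipse(cv2.convexHull(k));print("flange sc",e2,tri(e[0],e2[0]))
k=blob("top",125,240,90,75,lambda h:h[...,2]>105);print("plate",cv2.approxPolyDP(k,4,True).reshape(-1,2).tolist())
a=cv2.approxPolyDP(k,4,True).reshape(-1,2)
for n,r in(("top",(345,185,90,80)),("scene",(240,290,100,75))):
    k=blob(n,*r,lambda h:(h[...,2]>170)&(h[...,1]<35));q=cv2.approxPolyDP(k,3,True).reshape(-1,2)
    print(n,[(p.tolist(),onz(n,p,30)[:2].round(1).tolist()) for p in q])
for n,ds in(("top",[(353,201,11,11),(360,248,11,11)]),("scene",[(278,296,11,11),(323,311,11,11)])):
    for d in ds: c=dark(n,*d);print(n,"screw",c,onz(n,c,30))
og=lambda h:(h[...,0]>5)&(h[...,0]<20)&(h[...,1]>70)&(h[...,2]>100)
gs=[cv2.minAreaRect(blob("top",480,255,70,40,og)),cv2.minAreaRect(blob("scene",150,300,60,70,og))]
print(gs,tri(gs[0][0],gs[1][0]))
print("pocket",onz("top",(385.5,226.75),30),onz("scene",(250+187/4,290+162/4),30))
E
python3 m.py
```

```text
hubhole [164.9 289.9] [338.7 169.2] (array([489.3, 224. ,  77.8]), np.float64(4.0279656978301315))
flange top ((167.4337158203125, 285.5469055175781), (29.112638473510742, 32.96047592163086), 100.15377044677734)
flange sc ((341.9882507324219, 178.33316040039062), (16.81890869140625, 23.72103500366211), 75.11532592773438) (array([495.7, 227. ,  53.5]), np.float64(3.368272506797414))
plate [[196, 247], [147, 254], [134, 263], [148, 313], [204, 304]]
top [([434, 186], [668.1, -228.1]), ([424, 186], [668.0, -210.2]), ([420, 194], [653.7, -202.7]), ([354, 201], [641.2, -85.3]), ([360, 257], [543.0, -94.4]), ([423, 250], [554.7, -205.3]), ([434, 245], [563.4, -225.1]), ([434, 235], [581.0, -225.6]), ([428, 244], [565.2, -214.5]), ([425, 226], [596.9, -210.0]), ([423, 231], [588.1, -206.3]), ([416, 231], [588.1, -193.8]), ([413, 219], [609.3, -189.1]), ([415, 212], [621.7, -192.9]), ([422, 212], [621.7, -205.4]), ([421, 193], [655.5, -204.5]), ([434, 202], [639.4, -227.3])]
scene [([334, 314], [637.3, -82.6]), ([327, 318], [630.8, -95.7]), ([325, 311], [620.8, -84.4]), ([286, 299], [548.5, 
[... 247 characters left out ...]
224.0]), ([258, 360], [573.2, -220.2]), ([266, 364], [588.3, -220.1]), ([304, 363], [640.1, -189.7]), ([313, 345], [636.2, -153.8]), ([317, 345], [641.9, -150.7]), ([317, 352], [648.3, -162.2])]
top screw [356.6 205.8] [632.7 -89.8  30. ]
top screw [365.1 254.6] [ 547.2 -103.3   30. ]
scene screw [283.  297.6] [542.1 -93.9  30. ]
scene screw [329.6 313.8] [630.5 -85.8  30. ]
[((512.8899536132812, 273.72998046875), (15.839192390441895, 52.46732711791992), 81.8698959350586), ((178.23077392578125, 339.1538391113281), (17.75040626525879, 56.024723052978516), 33.690067291259766)] (array([ 513. , -303.3,  154.8]), np.float64(1.0256647716179177))
pocket [ 595.7 -140.1   30. ] [ 598.6 -142.    30. ]
```

```bash
cat > m2.py <<'E'
from h import *
np.set_printoptions(precision=1,suppress=True)
im={n:cv2.cvtColor(cv2.imread(f"pics/{n}0.png"),cv2.COLOR_BGR2GRAY).astype(np.float32) for n in P}
def edge(n,a,b,pol=1,w=5):
    # subpixel line through strongest step near segment a-b (scan normal)
    a,b=np.array(a,float),np.array(b,float);d=(b-a)/np.linalg.norm(b-a);nn=np.array([-d[1],d[0]]);pts=[]
    for s in np.linspace(.12,.88,30):
        t=np.arange(-w,w+.01,.25);q=a+s*(b-a)+t[:,None]*nn
        v=cv2.remap(im[n],q[:,0].astype(np.float32)[None],q[:,1].astype(np.float32)[None],cv2.INTER_LINEAR)[0]
        g=np.abs(np.gradient(cv2.GaussianBlur(v[None],(9,1),0)[0]));i=g.argmax()
        pts.append(q[i])
    pts=np.array(pts,np.float32);vx,vy,x,y=cv2.fitLine(pts,cv2.DIST_HUBER,0,.01,.01).ravel();return np.array([x,y]),np.array([vx,vy])
def X(l,m):
    s=np.linalg.solve(np.c_[l[1],-m[1]],m[0]-l[0]);return l[0]+s[0]*l[1]
def comp(n,x,y,w,h,th):
    m=(im[n][y:y+h,x:x+w]<th).astype(np.uint8);N,l,st,c=cv2.connectedComponentsWithStats(m)
    return [(st[i,4],(c[i]+[x,y]).round(1)) for i in range(1,N)]
for n,L,F,B in(("top",((354,201),(360,257)),((360,258),(420,250)),((354,201),(388,197))),("scene",((281,298),(334,314)),((281,298),(262,334)),((334,314),(320,345)))):
    l,f,b=edge(n,*L),edge(n,*F),edge(n,*B);cf,cb=onz(n,X(l,f),30),onz(n,X(l,b),30)
    d=cb-cf;yaw=np.arctan2(d[1],d[0]);p2=[onz(n,f[0]+k*f[1],30) for k in(0,20)];e=(p2[1]-p2[0])[:2];e*=-np.sign(e[1]);
    print(n,"corners",cf[:2],cb[:2],np.linalg.norm(d),"yaw",np.degrees(yaw),np.degrees(np.arctan2(e[0],-e[1])),"centre",((cf+cb)/2)[:2]-50*np.array([-np.sin(yaw),np.cos(yaw)]))
print("screw",comp("top",353,201,11,10,150),comp("top",360,248,10,9,150),comp("scene",278,297,12,9,150),comp("scene",322,312,11,9,150))
print("hubhole",comp("top",158,283,16,16,150),comp("scene",333,166,16,12,150))
A,Bc,C,D=(134,264),(196,256),(204,304),(148,313)
A=(134.5,264.);Bc=(191.5,256);C=(201,304);D=(148,313)
hi,lo=63.5,28.5
le=edge("top",A,D,w=4);lw=edge("top",D,(200,305),w=4)
d=X(le,lw);print("low-left corner",d,onz("top",d,lo))
q=[onz("top",lw[0]+k*lw[1],lo) for k in(-20,20)];v=q[1]-q[0];print("low edge yaw",np.degrees(np.arctan2(v[0],-v[1])))
print("hi-left corner",onz("top",A,hi))
E
python3 m2.py; python3 - <<'E'
import cv2,numpy as np
t=cv2.imread("pics/top0.png");s=cv2.imread("pics/scene0.png")
c=lambda im,x,y,w,h,k:cv2.resize(im[y:y+h,x:x+w],None,fx=k,fy=k,interpolation=cv2.INTER_NEAREST)
cv2.imwrite("pics/c2.png",np.hstack([c(t,130,243,80,75,5),c(s,315,160,80,75,5)]))
E
```

```text
top corners [540.  -95.2] [641.4 -82.1] 102.26502254808182 yaw 7.350274201438062 7.5123413336455895 centre [ 597.1 -138.2]
scene corners [537.3 -95.1] [639.  -81.5] 102.58173944415361 yaw 7.594507924277188 7.758091095873473 centre [ 594.7 -137.8]
screw [(np.int32(1), array([353., 201.])), (np.int32(17), array([357.5, 205.6]))] [(np.int32(16), array([364.5, 253. ]))] [(np.int32(27), array([283.4, 297.9])), (np.int32(12), array([282.9, 301.7]))] [(np.int32(4), array([330.5, 312. ])), (np.int32(11), array([328.1, 315.6]))]
hubhole [(np.int32(54), array([165.2, 289.9]))] [(np.int32(67), array([339.8, 167.7])), (np.int32(11), array([339.2, 172.4]))]
low-left corner [147.2 313. ] [450.8 267.4  28.5]
low edge yaw 8.490500495382568
hi-left corner [532.7 278.6  63.5]
```

View pics/c2.png

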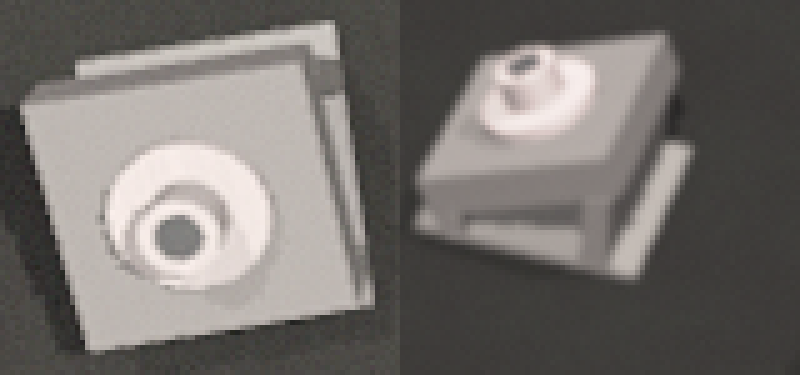

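```bash
python3 - <<'E'
from h import *
np.set_printoptions(precision=2,suppress=True)
print(onz("top",(165.2,289.9),66.3),onz("scene",(339.2,172.4),66.3),tri((165.2,289.9),(339.2,172.4)))
for a in[((357.5,205.6),(282.9,301.7)),((364.5,253),(328.1,315.6))]:pass
for n,q in(("top",[(357.5,205.6),(364.5,253)]),("scene",[(328.1,315.6),(282.9,301.7)])):
    c=[onz(n,p,30) for p in q];print(n,c,(c[0]+c[1])/2)
# target tool frames
y=np.radians(8.0);a=.4;u=np.array([-np.sin(a)*np.cos(y),-np.sin(a)*np.sin(y),np.cos(a)])
R=robot.get_state()['eef_rot'];p=robot.get_state()['tcp_pos']
z=-u
for sgn in(1,-1):
    ty=sgn*np.array([np.cos(a)*np.cos(y),np.cos(a)*np.sin(y),np.sin(a)]);Rt=np.c_[np.cross(ty,z),ty,z]
    print(sgn,Rt,"rotvec",cv2.Rodrigues(R.T@Rt)[0].ravel())
E
```

```text
[490.58 227.83  66.3 ] [487.06 226.65  66.3 ] (array([489.1 , 226.53,  67.42]), np.float64(3.5902141324381156))
top [array([633.09, -91.37,  30.  ]), array([ 549.94, -102.38,   30.  ])] [591.52 -96.87  30.  ]
scene [array([630.03, -90.37,  30.  ]), array([ 546.8 , -101.73,   30.  ])] [588.42 -96.05  30.  ]
1 [[-0.14  0.91  0.39]
 [ 0.99  0.13  0.05]
 [ 0.    0.39 -0.92]] rotvec [-0.36 -0.23  1.13]
-1 [[ 0.14 -0.91  0.39]
 [-0.99 -0.13  0.05]
 [ 0.   -0.39 -0.92]] rotvec [ 0.26 -0.4  -1.96]
```

```bash
cat >> h.py <<'E'
def rest_R(yaw=8.0,a=.4):
    y=np.radians(yaw);z=-np.array([-np.sin(a)*np.cos(y),-np.sin(a)*np.sin(y),np.cos(a)])
    ty=np.array([np.cos(a)*np.cos(y),np.cos(a)*np.sin(y),np.sin(a)]);return np.c_[np.cross(ty,z),ty,z]
def delta(p,Rt):
    s=robot.get_state();R=s['eef_rot']
    print(s['clock'],"shift",(R.T@(np.array(p)-s['tcp_pos'])).round(1),"rot",cv2.Rodrigues(R.T@Rt)[0].ravel().round(3))
E
python3 - <<'E'
from h import *
R=rest_R();u=-R[:,2];delta(np.array([489,227.2,66.3])+230*u,R)
E
```

```text
0.1 shift [-323.5 -230.6  126.1] rot [-0.357 -0.228  1.13 ]
```

Emit:
step_arm(motion=[[60, -40, -29, 15, -0.045, -0.028, 0.14], [60, -81, -58, 31, -0.089, -0.057, 0.28], [60, -122, -87, 47, -0.134, -0.085, 0.42], [60, -162, -115, 63, -0.178, -0.114, 0.565], [60, -203, -144, 79, -0.223, -0.142, 0.706], [60, -243, -173, 95, -0.268, -0.171, 0.847], [60, -284, -202, 110, -0.312, -0.2, 0.99], [60, -323.5, -230.6, 126, -0.357, -0.228, 1.13]])

```text
clock: 1.1
tcp_pos: [401.0, 213.7, 278.2]
eef_rot: [[-0.134, 0.912, 0.388], [0.991, 0.123, 0.055], [0.003, 0.392, -0.92]]
force: [1.0, -0.2, -0.8]
opening: 60.1
gripper_force: 0.0
```

```bash
python3 - <<'E'
from h import *
s=robot.get_state();print(s['qpos'].round(0),s['opening'],s['force'])
R=rest_R();u=-R[:,2];delta(np.array([489,227.2,66.3])+230*u,R)
E
```

```text
[-57.   7.  25. 123.  13.  30. -35.] 60.134631578823274 [ 0.98051106 -0.2006464  -0.77864986]
1.1 shift [ 1.1 -0.5 -0.1] rot [ 0.002 -0.001 -0.006]
```

Emit:
step_arm(motion=[[45, 1, -0.5, 20, 0, 0, -0.006], [45, 1, -0.5, 40, 0, 0, -0.006], [45, 1, -0.5, 55, 0, 0, -0.006], [45, 1, -0.5, 62, 0, 0, -0.006], [45, 1, -0.5, 66, 0, 0, -0.006], [45, 1, -0.5, 66, 0, 0, -0.006]])

```text
clock: 1.85
tcp_pos: [425.4, 220.0, 217.9]
eef_rot: [[-0.145, 0.911, 0.386], [0.989, 0.133, 0.056], [-0.0, 0.391, -0.921]]
force: [-0.1, 0.2, -0.5]
opening: 45.4
gripper_force: 0.0
```

```bash
python3 - <<'E'
from h import *
s=robot.get_state();print(s['force'],s['tcp_pos'],s['opening'])
c=lambda im,x,y,w,h,k:cv2.resize(im[y:y+h,x:x+w],None,fx=k,fy=k,interpolation=cv2.INTER_CUBIC)
cv2.imwrite("pics/g1.png",np.hstack([c(robot.grab_frame("top"),110,235,100,120,4),c(robot.grab_frame("scene"),295,110,100,120,4)]))
R=rest_R();u=-R[:,2];delta(np.array([489,227.2,66.3])+158.5*u,R)
E
```

```text
[-0.12286482  0.23643494 -0.4753755 ] [425.3627932  220.0324028  217.87132519] 45.40891714510863
1.95 shift [-1.8 -0.2  6.3] rot [ 0.002 -0.002  0.005]
```

View pics/g1.png

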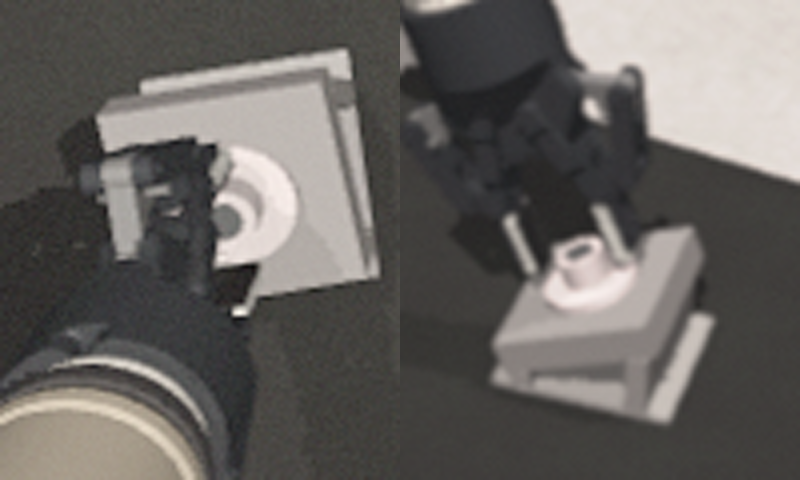

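Emit:
step_arm(motion=[[45, -0.6, 0, 3, 0, 0, 0.005], [45, -0.6, 0, 5, 0, 0, 0.005], [45, -0.6, 0, 6, 0, 0, 0.005], [45, -0.6, 0, 6, 0, 0, 0.005]])

```text
clock: 2.45
tcp_pos: [427.7, 219.6, 212.1]
eef_rot: [[-0.14, 0.912, 0.386], [0.99, 0.128, 0.056], [0.001, 0.39, -0.921]]
force: [-0.5, -0.3, -0.1]
opening: 45.0
gripper_force: 0.0
```

Emit:
step_arm(motion=[[32, 0, 0, 0, 0, 0, 0], [28, 0, 0, 0, 0, 0, 0], [15, 0, 0, 0, 0, 0, 0], [15, 0, 0, 0, 0, 0, 0], [15, 0, 0, 0, 0, 0, 0]])

```text
clock: 3.08
tcp_pos: [427.7, 219.6, 212.6]
eef_rot: [[-0.14, 0.912, 0.386], [0.99, 0.128, 0.056], [0.002, 0.39, -0.921]]
force: [-3.4, -1.6, 5.6]
opening: 23.6
gripper_force: 58.6
```

```bash
python3 - <<'E'
from h import *
s=robot.get_state();print(s['force'],s['torque'])
c=lambda im,x,y,w,h,k:cv2.resize(im[y:y+h,x:x+w],None,fx=k,fy=k,interpolation=cv2.INTER_CUBIC)
cv2.imwrite("pics/g2.png",np.hstack([c(robot.grab_frame("top"),135,250,60,80,6),c(robot.grab_frame("scene"),315,140,60,80,6)]))
E
```

```text
[-3.41125898 -1.59989168  5.62851927] [-0.20719337  0.5733881  -0.07825446]
```

View pics/g2.png

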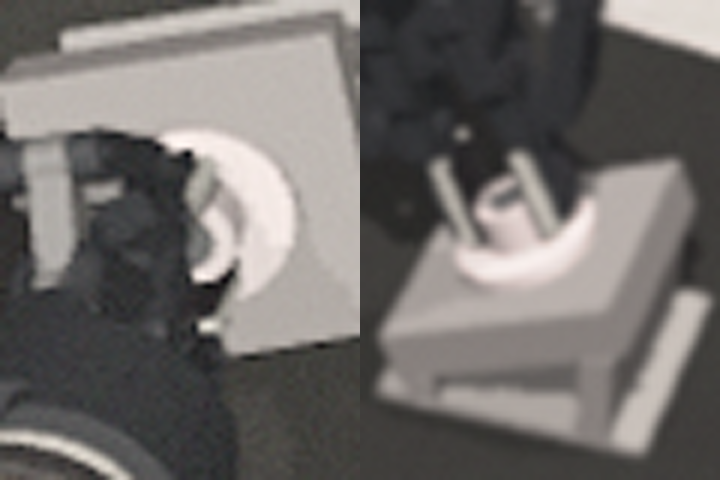

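Emit:
step_arm(motion=[[15, 0, 0, -2, 0, 0, 0], [15, 0, 0, -8, 0, 0, 0], [15, 0, 0, -18, 0, 0, 0], [15, 0, 0, -30, 0, 0, 0], [15, 0, 0, -42, 0, 0, 0], [15, 0, 0, -50, 0, 0, 0], [15, 0, 0, -50, 0, 0, 0]])

```text
clock: 4.05
tcp_pos: [408.4, 217.1, 259.1]
eef_rot: [[-0.14, 0.911, 0.387], [0.99, 0.128, 0.057], [0.003, 0.392, -0.92]]
force: [1.0, 0.4, -1.7]
opening: 23.8
gripper_force: 58.9
```

```bash
python3 - <<'E'
from h import *
s=robot.get_state();print(s['force'],s['torque'],s['opening'])
c=lambda im,x,y,w,h,k:cv2.resize(im[y:y+h,x:x+w],None,fx=k,fy=k,interpolation=cv2.INTER_CUBIC)
f=[robot.grab_frame(n) for n in("top","scene")]
cv2.imwrite("pics/g3.png",np.hstack([c(f[0],110,240,80,100,5),c(f[1],300,100,80,100,5)]))
E
```

```text
[ 1.04268073  0.42534797 -1.6939052 ] [-0.09434139  0.55598223  0.02742163] 23.75284127460091
```

View pics/g3.png

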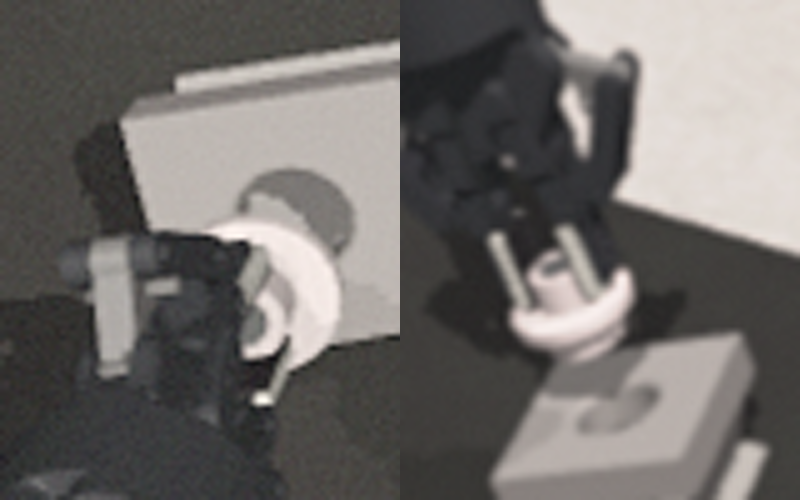

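```bash
python3 - <<'E'
from h import *
delta([596,-138.7,285],rest_R(7.5,0))
E
```

```text
4.15 shift [-378.3  135.9   28. ] rot [ 0.401 -0.003  0.009]
```

Emit:
step_arm(motion=[[15, 0, 16, -37, 0.03, 0, 0], [15, -45, 32, -35, 0.08, 0, 0], [15, -100, 50, -28, 0.13, 0, 0], [15, -155, 68, -18, 0.19, 0, 0], [15, -210, 85, -8, 0.25, 0, 0.005], [15, -265, 102, 5, 0.31, 0, 0.007], [15, -322, 119, 16, 0.36, -0.003, 0.009], [15, -378, 136, 28, 0.401, -0.003, 0.009]])

```text
clock: 5.15
tcp_pos: [597.2, -140.1, 284.0]
eef_rot: [[-0.131, 0.991, -0.002], [0.991, 0.131, 0.0], [0.0, -0.002, -1.0]]
force: [1.3, 0.9, -1.1]
opening: 23.5
gripper_force: 59.4
```

```bash
python3 - <<'E'
from h import *
delta([595.5,-138.4,272],rest_R(7.5,0))
E
```

```text
5.15 shift [ 1.9 -1.4 12. ] rot [-0.002 -0.     0.001]
```

Emit:
step_arm(motion=[[15, 1, -0.7, 6, -0.002, 0, 0], [15, 1.9, -1.4, 12, -0.002, 0, 0], [15, 1.9, -1.4, 12, -0.002, 0, 0], [15, 1.9, -1.4, 12, -0.002, 0, 0]])

```text
clock: 5.65
tcp_pos: [594.5, -135.0, 273.3]
eef_rot: [[-0.133, 0.991, 0.003], [0.991, 0.133, 0.002], [0.001, 0.003, -1.0]]
force: [-0.9, 0.2, -1.8]
opening: 23.6
gripper_force: 59.4
```

```bash
python3 - <<'E'
from h import *
s=robot.get_state();print(s['tcp_pos'],s['force'],s['torque'])
f=[robot.grab_frame(n) for n in("top","scene")]
for n,i in zip(("top","scene"),f):cv2.imwrite(f"pics/{n}4.png",i)
c=lambda im,x,y,w,h,k:cv2.resize(im[y:y+h,x:x+w],None,fx=k,fy=k,interpolation=cv2.INTER_CUBIC)
cv2.imwrite("pics/g4.png",np.hstack([c(f[0],345,175,80,100,5),c(f[1],255,250,80,100,5)]))
E
```

```text
[ 594.47792066 -135.00797732  273.31127358] [-0.91820528  0.1759871  -1.76189581] [ 0.05625475 -0.07155216 -0.03101027]
```

View pics/g4.png

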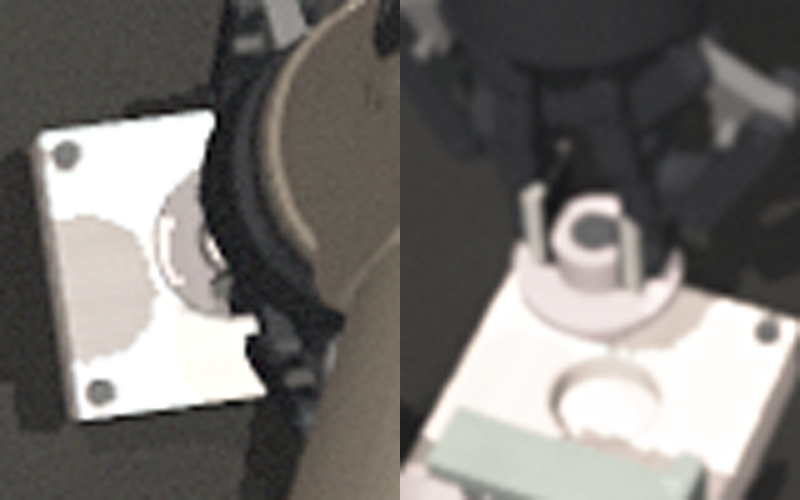

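```bash
python3 - <<'E'
from h import *
np.set_printoptions(precision=1,suppress=True)
g=cv2.imread("pics/scene4.png");v=cv2.cvtColor(g,cv2.COLOR_BGR2GRAY)
x,y,w,h=288,290,12,11
print(v[y:y+h,x:x+w])
N,l,st,c=cv2.connectedComponentsWithStats((v[y:y+h,x:x+w]<130).astype(np.uint8));print(st[1:,4],c[1:]+[x,y])
i=1+st[1:,4].argmax();hc=c[i]+[x,y];z=273.3-158.8
print("hub",onz("scene",hc,z), onz("scene",hc,z-1.5))
# pocket: predicted mouth circle vs picture; flange rim samples
for n,C in(("scene",(594.4,-137.8)),("scene",(597,-140))):
    print(C,proj(n,[[C[0]+18.5*np.cos(t)+0,C[1]+18.5*np.sin(t),30] for t in np.radians([0,90,180,270])]))
pts=np.array([(518,285),(530,308),(560,325),(600,336),(640,328),(670,302),(684,268)],float);pts=(pts-[400,0]+.5)/5-.5+[255,250]
def circ(q,r):
    from scipy.optimize import least_squares
    return least_squares(lambda c:np.hypot(*(q-c).T)-r,q.mean(0)).x
for zz in(273.3-174.8-3,273.3-174.8,273.3-174.8-6):
    q=np.array([onz("scene",p,zz)[:2] for p in pts]);print("flange",zz,circ(q,26),np.hypot(*(q-circ(q,26)).T))
p2=np.array([(550,398),(558,380),(575,366),(605,361),(640,368),(657,385),(661,405)],float);p2=(p2-[400,0]+.5)/5-.5+[255,250]
q=np.array([onz("scene",p,30)[:2] for p in p2]);c0=circ(q,18.5);print("mouth",c0,np.hypot(*(q-c0).T))
E
```

```text
[[ 96 152 194 217 229 234 236 237 238 227 171  90]
 [150 210 233 234 231 232 236 241 244 243 203 106]
 [192 227 225 203 183 177 186 199 215 226 194 114]
 [217 216 183 146 122 118 121 130 144 160 159 135]
 [221 183 133 111 104 103 103 104 106 109 132 159]
 [213 155 112 103 105 105 105 106 101  95 117 163]
 [210 148 109 104 104 107 106 105 103  95 110 157]
 [216 161 116 105 103 105 105 104 102  95 109 154]
 [225 191 143 117 107 104 104 111 116 115 119 154]
 [231 221 195 165 139 131 134 150 171 172 152 158]
 [228 230 227 216 202 197 199 209 219 211 171 157]]
[ 1  3 45] [[288.  290. ]
 [299.  291. ]
 [294.  295.8]]
hub [ 594.7 -136.8  114.5] [ 594.  -135.8  113. ]
(594.4, -137.8) [[305.5 332.1]
 [301.4 319.7]
 [286.4 323.3]
 [290.1 335.8]]
(597, -140) [[306.2 333.7]
 [302.1 321.2]
 [287.  324.8]
 [290.8 337.4]]
flange 95.5 [ 594.8 -136.5] [26.5 26.4 24.9 26.2 26.6 25.8 26.3]
flange 98.5 [ 596.  -138.3] [26.4 26.4 25.  26.2 26.6 25.7 26.2]
flange 92.5 [ 593.6 -134.7] [26.6 26.5 24.9 26.1 26.5 25.8 26.4]
mouth [ 596.9 -143. ] [18.6 18.9 18.9 17.7 18.6 18.9 18.7]
```

Emit:
step_arm(motion=[[15, -2.5, 0.2, 10, 0.002, 0, 0], [15, -2.5, 0.2, 22, 0.002, 0, 0], [15, -2.5, 0.2, 34, 0.002, 0, 0], [15, -2.5, 0.2, 40, 0.002, 0, 0], [15, -2.5, 0.2, 40, 0.002, 0, 0], [15, -2.5, 0.2, 40, 0.002, 0, 0]])

```text
clock: 6.5
tcp_pos: [595.3, -139.3, 233.4]
eef_rot: [[-0.13, 0.991, 0.001], [0.991, 0.13, 0.0], [-0.0, 0.001, -1.0]]
force: [-0.0, -0.5, -1.4]
opening: 23.5
gripper_force: 59.4
```

```bash
python3 - <<'E'
from h import *
s=robot.get_state();print(s['tcp_pos'],s['force'],s['torque'],s['eef_rot'])
im=robot.grab_frame("scene");cv2.imwrite("pics/scene5.png",im)
cv2.imwrite("pics/g5.png",cv2.resize(im[270:350,250:350],None,fx=7,fy=7,interpolation=cv2.INTER_CUBIC))
E
```

```text
[ 595.27971712 -139.33166109  233.37271046] [-0.04161984 -0.48232684 -1.41509005] [-0.03010703 -0.00836634  0.0297041 ] [[-1.30455813e-01  9.91453777e-01  8.29585787e-04]
 [ 9.91454122e-01  1.30455828e-01  3.64261449e-05]
 [-7.21094616e-05  8.27248251e-04 -9.99999655e-01]]
```

View pics/g5.png

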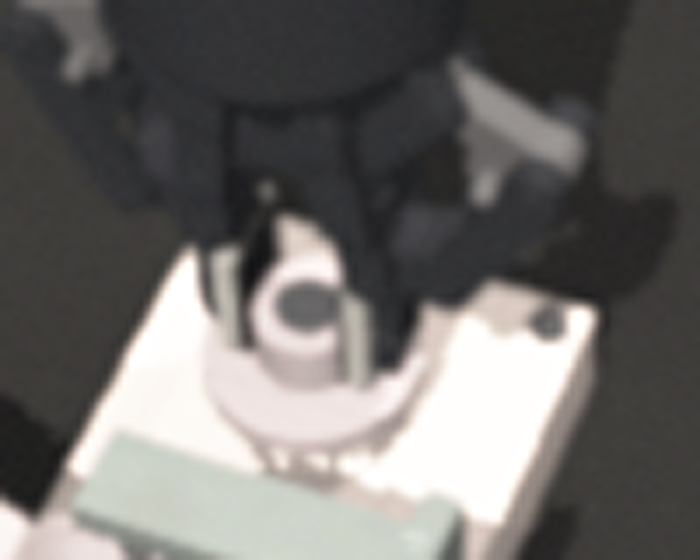

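```bash
python3 - <<'E'
from h import *
np.set_printoptions(precision=1,suppress=True)
v=cv2.cvtColor(cv2.imread("pics/scene5.png"),cv2.COLOR_BGR2GRAY)
x,y,w,h=288,308,11,11
N,l,st,c=cv2.connectedComponentsWithStats((v[y:y+h,x:x+w]<130).astype(np.uint8));print(st[1:,4],c[1:]+[x,y])
i=1+st[1:,4].argmax();print(onz("scene",c[i]+[x,y],233.4-158.8))
s=robot.get_state();print(s['tcp_pos'])
E
```

```text
[ 1 47] [[288.  308. ]
 [294.1 313.3]]
[ 595.2 -140.9   74.6]
[ 595.3 -139.3  233.5]
```

Emit:
step_arm(motion=[[15, 1.5, 0, 3, 0, 0, 0], [15, 1.5, 0, 6, 0, 0, 0], [15, 1.5, 0, 8, 0, 0, 0], [15, 1.5, 0, 10, 0, 0, 0], [15, 1.5, 0, 11, 0, 0, 0], [15, 1.5, 0, 12, 0, 0, 0], [15, 1.5, 0, 12, 0, 0, 0]])

```text
clock: 7.42
tcp_pos: [594.8, -137.7, 221.0]
eef_rot: [[-0.13, 0.991, -0.0], [0.991, 0.13, 0.0], [0.0, -0.0, -1.0]]
force: [-0.5, -0.7, -1.4]
opening: 23.1
gripper_force: 59.4
```

Emit:
step_arm(motion=[[15, 0, 0, 2, 0, 0, 0], [15, 0, 0, 4, 0, 0, 0], [15, 0, 0, 6, 0, 0, 0], [15, 0, 0, 7.5, 0, 0, 0], [15, 0, 0, 8.5, 0, 0, 0], [15, 0, 0, 8.5, 0, 0, 0]])

```text
clock: 8.18
tcp_pos: [594.8, -137.7, 212.4]
eef_rot: [[-0.131, 0.991, -0.0], [0.991, 0.131, 0.0], [0.0, -0.0, -1.0]]
force: [0.3, -0.3, -1.9]
opening: 23.1
gripper_force: 59.4
```

Emit:
step_arm(motion=[[15, 0, 0, 1, 0, 0, 0], [15, 0, 0, 2, 0, 0, 0], [15, 0, 0, 2.5, 0, 0, 0], [15, 0, 0, 2.5, 0, 0, 0]])

```text
clock: 8.68
tcp_pos: [594.9, -137.7, 210.6]
eef_rot: [[-0.131, 0.991, 0.0], [0.991, 0.131, 0.001], [0.001, 0.0, -1.0]]
force: [-2.0, 0.3, 3.3]
opening: 23.5
gripper_force: 60.0
```

Emit:
step_arm(motion=[[28, 0, 0, -0.5, 0, 0, 0], [35, 0, 0, -0.5, 0, 0, 0], [45, 0, 0, -0.5, 0, 0, 0], [48, 0, 0, -0.5, 0, 0, 0], [48, 0, 0, -10, 0, 0, 0], [48, 0, 0, -25, 0, 0, 0], [48, 0, 0, -50, 0, 0, 0], [48, 0, 0, -80, 0, 0, 0]])

```text
clock: 9.68
tcp_pos: [594.8, -137.7, 291.7]
eef_rot: [[-0.13, 0.991, 0.0], [0.991, 0.13, 0.0], [0.0, 0.0, -1.0]]
force: [0.3, 0.4, -0.2]
opening: 47.6
gripper_force: 0.0
```

```bash
python3 - <<'E'
from h import *
s=robot.get_state();print(s['tcp_pos'],s['force'],s['opening'])
im=robot.grab_frame("scene");cv2.imwrite("pics/scene6.png",im)
cv2.imwrite("pics/g6.png",cv2.resize(im[270:390,150:350],None,fx=4,fy=4,interpolation=cv2.INTER_CUBIC))
E
```

```text
[ 594.79476888 -137.74736441  291.68182538] [ 0.26215287  0.36772048 -0.24284686] 47.62067971360495
```

View pics/g6.png

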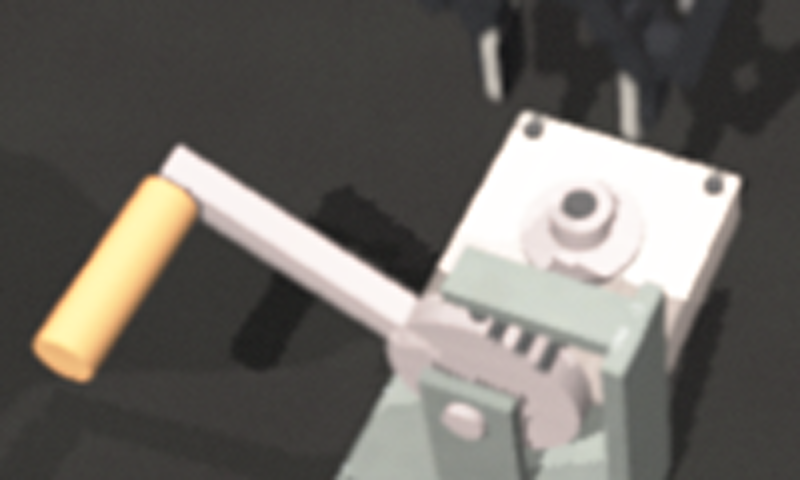

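Emit:
step_arm(motion=[[48, 0, 0, -50, 0, 0, 0], [48, 0, 0, -88, 0, 0, 0], [48, -40, -25, -88, 0, 0, 0], [48, -85, -54, -88, 0, 0, 0], [48, -125, -80, -88, 0, 0, 0], [48, -161, -102.5, -88, 0, 0, 0], [48, -161, -102.5, -88, 0, 0, 0], [48, -161, -102.5, -88, 0, 0, 0]])

```text
clock: 10.72
tcp_pos: [514.5, -310.3, 378.6]
eef_rot: [[-0.131, 0.991, 0.002], [0.991, 0.131, 0.001], [0.001, 0.002, -1.0]]
force: [0.2, 0.2, -0.3]
opening: 47.8
gripper_force: 0.0
```

```bash
python3 - <<'E'
from h import *
s=robot.get_state();print(s['tcp_pos'],s['force'],s['qpos'].round())
delta([514,-311,307],rest_R(7.5,0))
E
```

```text
[ 514.54397172 -310.32996468  378.64979322] [ 0.15771663  0.24560136 -0.32884571] [  6.  27.  36.  82. -16.  76.  50.]
10.725 shift [-0.6 -0.8 71.6] rot [ 0.002 -0.001  0.   ]
```

Emit:
step_arm(motion=[[48, -0.6, -0.8, 15, 0, 0, 0], [48, -0.6, -0.8, 30, 0, 0, 0], [48, -0.6, -0.8, 45, 0, 0, 0], [48, -0.6, -0.8, 58, 0, 0, 0], [48, -0.6, -0.8, 66, 0, 0, 0], [48, -0.6, -0.8, 70, 0, 0, 0], [48, -0.6, -0.8, 70, 0, 0, 0]])

```text
clock: 11.6
tcp_pos: [513.5, -311.5, 307.9]
eef_rot: [[-0.13, 0.991, 0.0], [0.991, 0.13, 0.0], [0.0, 0.0, -1.0]]
force: [0.0, -0.2, -0.0]
opening: 48.2
gripper_force: 0.0
```

Emit:
step_arm(motion=[[36, 0, 0, 0, 0, 0, 0], [28, 0, 0, 0, 0, 0, 0], [10, 0, 0, 0, 0, 0, 0], [10, 0, 0, 0, 0, 0, 0], [10, 0, 0, 0, 0, 0, 0]])

```text
clock: 12.22
tcp_pos: [513.7, -311.5, 308.5]
eef_rot: [[-0.131, 0.991, 0.001], [0.991, 0.131, -0.0], [-0.0, 0.001, -1.0]]
force: [-0.0, 0.3, 2.8]
opening: 20.1
gripper_force: 58.6
```

Emit:
step_arm(motion=[[10, 0, -3.5, 6.9, 0, 0, 0], [10, 0, -6.6, 14.1, 0, 0, 0], [10, 0, -9.3, 21.4, 0, 0, 0], [10, 0, -11.5, 28.9, 0, 0, 0], [10, 0, -13.3, 36.5, 0, 0, 0], [10, 0, -14.6, 44.2, 0, 0, 0], [10, 0, -15.5, 51.9, 0, 0, 0], [10, 0, -15.7, 55.8, 0, 0, 0]])

```text
clock: 13.22
tcp_pos: [498.1, -313.7, 253.3]
eef_rot: [[-0.131, 0.991, 0.001], [0.991, 0.131, -0.0], [-0.0, 0.001, -1.0]]
force: [-1.7, 1.4, 7.8]
opening: 19.9
gripper_force: 59.1
```

Emit:
step_arm(motion=[[10, 0, -0.2, 9.1, 0, 0, 0], [10, 0, 0.4, 19.5, 0, 0, 0], [10, 0, 1.7, 28.5, 0, 0, 0], [10, 0, 3.5, 37.4, 0, 0, 0], [10, 0, 5.6, 44.9, 0, 0, 0], [10, 0, 7.7, 51.1, 0, 0, 0], [10, 0, 9.1, 54.7, 0, 0, 0], [10, 0, 9.1, 54.7, 0, 0, 0]])

```text
clock: 14.22
tcp_pos: [507.0, -312.5, 198.6]
eef_rot: [[-0.131, 0.991, 0.0], [0.991, 0.131, 0.0], [0.0, 0.0, -1.0]]
force: [-2.8, 1.6, 7.3]
opening: 20.6
gripper_force: 59.2
```

```bash
python3 - <<'E'
from h import *
np.set_printoptions(precision=1,suppress=True)
s=robot.get_state();print(s['tcp_pos'],s['force'],s['torque'],s['clock'])
# jaw motion / cap check: bright-change between scene6 (lever up) and now around cap; grip position
og=lambda h:((h[...,0]>5)&(h[...,0]<20)&(h[...,1]>70)&(h[...,2]>100)).astype(np.uint8)
im=robot.grab_frame("scene");cv2.imwrite("pics/scene7.png",im)
v=cv2.cvtColor(im,cv2.COLOR_BGR2GRAY);x,y,w,h=286,314,16,14
for f in("scene6",'scene7'):
    v=cv2.imread(f"pics/{f}.png",0);N,l,st,c=cv2.connectedComponentsWithStats((v[y:y+h,x:x+w]<130).astype(np.uint8));print(f,st[1:,4],c[1:]+[x,y])
m=og(cv2.cvtColor(im,cv2.COLOR_BGR2HSV))[280:440,130:260];N,l,st,c=cv2.connectedComponentsWithStats(m);print(st[1:],c[1:]+[130,280])
E
```

```text
[ 507.  -312.5  198.6] [-2.8  1.6  7.3] [0.3 0.4 0. ] 14.225
scene6 [29] [[294.2 320.8]]
scene7 [29] [[294.8 320. ]]
[[ 72  77   7   6  23]
 [ 42  99  18  23 194]] [[204.7 359.4]
 [181.  392.2]]
```

Emit:
step_arm(motion=[[10, 0, 0, 0.5, 0, 0, 0], [10, 0, 0, 0.5, 0, 0, 0], [10, 0, 0, 0.5, 0, 0, 0], [10, 0, 0, 0.5, 0, 0, 0]])

```text
clock: 14.78
tcp_pos: [506.9, -312.6, 198.6]
eef_rot: [[-0.131, 0.991, 0.001], [0.991, 0.131, 0.0], [0.0, 0.001, -1.0]]
force: [-2.4, 1.6, 9.7]
opening: 20.1
gripper_force: 59.2
```

```bash
python3 - <<'E'
from h import *
np.set_printoptions(precision=1,suppress=True)
fx=np.array([.991,.1305,0]);fy=np.array([-.1305,.991,0]);pv=np.array([620.2,-243.8,90])
for q in(0,.7,.8,.87,.95):
    g=pv-130*np.cos(.5-q)*fx+[0,0,130*np.sin(.5-q)]-45*fy
    print(q,proj("scene",[g-35*fy,g-20*fy,g,g+35*fy]).ravel())
im=robot.grab_frame("scene");h=cv2.cvtColor(im,cv2.COLOR_BGR2HSV)
m=((h[...,0]>5)&(h[...,0]<20)&(h[...,1]>70)&(h[...,2]>100)).astype(np.uint8);m[:, :130]=0;m[:,260:]=0;m[:330]=0
for k in cv2.findContours(m,0,2)[0]:
    if cv2.contourArea(k)>50: print(cv2.minAreaRect(k),cv2.boundingRect(k))
h0=cv2.cvtColor(cv2.imread("pics/scene6.png"),cv2.COLOR_BGR2HSV);s=robot.get_state();print(s['tcp_pos'],s['force'])
E
```

```text
0 [165.1 360.9 171.2 351.9 179.  340.2 192.2 320.7]
0.7 [171.5 389.6 176.9 381.1 183.9 370.1 195.7 351.6]
0.8 [175.3 394.5 180.6 386.  187.4 375.1 199.  356.6]
0.87 [178.3 397.9 183.5 389.5 190.2 378.6 201.7 360.1]
0.95 [182.  401.9 187.1 393.5 193.8 382.6 205.  364.2]
((181.98526000976562, 390.6911926269531), (15.777870178222656, 20.40833282470703), 30.963756561279297) (172, 379, 18, 23)
[ 506.9 -312.5  198.6] [-3.1  2.1  9. ]
```

```bash
python3 -c "
from bench import robot
print(robot.job_done())"
```

```text
the job is handed in; nothing more can be done
None
```

The cap is seated in the pocket with its hub up and released. I handed the job in at about 15 s of the 53 s limit, with the fingers still gripping the lever at about 0.87 rad, the third detent. That angle comes from the measured travel and a camera check. The jaw has shifted the cap slightly, so it is clamping, and I moved nothing near the screwdriver, tape roll or tin, though I took no final picture of them.

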